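# Push a failed pot through the spring flap into the reclaim tub

## Robot

A 6-joint arm with a two-finger parallel gripper is mounted at the origin on the work surface. World frame = base frame: x ahead of the robot, y to its left, z up, the work surface at z = 0. Lengths are in m, angles in rad, forces in N, time in s.
With the tool pointing down it reaches from about 0.275 to 0.725 m from the base axis. Payload 5.6 kg.
Tool frame: the origin (TCP) lies midway between the tips of the shut fingers; the grasp point (between the pads) lies 19 mm behind it; z points along the fingers, y is the direction in which the jaws open and shut (so a half turn about z gives the same grasp; the last joint's range is limited). The gripper opens to 85 mm and grips with 20 to 120 N. Pads are 22 mm wide; open, the fingers measure 114 mm over their backs; the gripper's body (76 mm by 85 mm) begins 54 mm behind the grasp point. The pads swing forward as they close: fully open they stand 13 mm farther back than shut.
Start: joints at [1.52, 0.255, 0.108, 0, -1.424, -0.285], TCP at [0.181, 0.519, 0.231] pointing down, gripper open.
Joint ranges: [-2.95, 2.95], [-1.21, 1.97], [-1.09, 1.5], [-2.87, 1.71], [-2.94, -0.07], [-3.05, 3.05]. Speed limits (rad/s): [2.57, 2.57, 3.14, 3.14, 3.14, 3.14].

## Interface

Orientations are given as a unit quaternion [x, y, z, w].
In Python, from cell import sensors, optics, ctrl gives the robot as it stands.
- The arm moves only by the shell command python3 -m crank 'ROWS' [OPENING] [FORCE]. ROWS is a JSON object of lists of equal length, an entry for each row: "linear": the shift along the tool's x, y, z in m, a list of three; "turn": the turn about the tool's z in units of 10 degrees (1.0 is 10 degrees). In form: {"linear": [[dx, dy, dz], ...], "turn": [turn, ...]}. A call has 1 to 12 rows; each row is the pose to reach, as a shift and turn from the pose measured when the call began, along the tool's axes at that moment; what a row does not reach only later rows make up. A row lasts 1/8 s, in which the tool goes at most 62.5 mm and 10.7 degrees, less where a joint would pass 70% of its speed; a pose out of reach is approached as far as the arm can. A call with a gripper value outside its range is refused whole. OPENING is the opening, from 0 (shut) to 1 (fully open), set as the call begins (- or left out, the last holds). The fingers move at their own pace and stop on an object; FORCE is the grip in N (left out, the last holds). Time passes only in rows, so rows that repeat a pose let the fingers close. It gives the time, the measured TCP pose, the force and the opening at its end, in the units of the state.
- sensors.sense(): the state, without advancing time (a new reading comes with each control period).
- optics.read_camera(name): name is "scene" or "top"; returns a dict with "image" (400x640x3 uint8, blue, green, red), "camera_matrix" (3x3 intrinsics, pixels), "position" and "attitude" of the camera in the world. Camera axes: x right, y down, z forward; pixel columns grow to the right and rows downward; lengths in m; the calibration is good to about 2 mm. A picture is of the moment at which its call begins. There is no depth.
- ctrl.finish_job(): hands the job in, once; it reports no verdict.
The state is a dict: "time_s": time; "q": joint angles; "joint_velocities": joint speeds; "tau": joint torques, N m; "position": TCP position; "eef_rot": TCP orientation; "force": force on the tool from outside, world axes, zero at the start; "moment": the same for the moment, N m; "gripper_width": finger opening in m.
Only numpy, scipy, OpenCV 4.12 (cv2) and the standard library are available. Lean on these libraries where they do the work, as an engineer would, in place of code of your own. Each camera call takes 0.05 s, during which the arm holds its last target.

## Task

The small low pot in front of the spring flap has failed and goes into the reclaim tub: push the flap open with one finger and, while that finger keeps it open, push the pot along the shelf and over the edge into the tub with the other finger. Keep the pot from pressing on the flap, do not lift or carry it, and let the flap shut again behind it. Leave the vase, the jar and the loop tool where they are.

Things in the scene. Friction and masses are not known exactly. Their poses are not given: they have to be found in the camera images.
- stand: Fixed plywood shelf, top 100 mm above the bench; white tub at its far edge. Origin: on the bench (z = 0) under the far edge, mid gateway; x points over the edge into the tub, y left. Shelf x -180 to 0, y -95 to 195 mm, 24 mm side rails. Gateway at x = 0, open above, clear y -73 to 65 mm; left of it a fixed fence 45 mm high, right of it a 50 mm post.
- tub_floor (a point): Centre of the tub's inner floor, 6 mm above the bench (stand x = 92, y = 50 mm). The tub is open on top, inside 170 mm (x) by 270 mm (y), rim 80 mm above the bench; it begins right at the shelf's edge, a drop of 94 mm from the shelf top.
- gate (a joint): The flap in the gateway: upright aluminium panel 126 mm wide, 6 mm thick, 4 to 45 mm above the shelf top, hinged on an upright axis at its left (+y) end. 0 rad: shut, across the gateway. Grows as the free end swings away from the shelf, over the tub (limit 1.6); it cannot swing towards the shelf. A spring shuts it: 0.10 N m when shut, 0.20 N m at 1 rad.
- gate_hinge (a point): Point on the flap's hinge axis (stand x = 0, y = 70 mm), at mid height of the flap, 24.5 mm above the shelf top.
- gate_edge (a point): Middle of the flap's free end, 129 mm from the hinge axis.
- pot: The failed pot: a small, low, straight-sided round pot of pale dry clay, 42 mm across, 36 mm high, about 0.09 kg; standing on the shelf in front of the flap. Origin: centre of its underside; z up.
- vase: A good bellied vase of the same clay with a narrow neck, 54 mm across, 60 mm high, standing on the shelf in front of the fixed fence. Origin: centre of its underside.
- jar: Closed glass jar with a white lid, 60 mm across, 85 mm high, on the bench to the right of the shelf. Origin: centre of its underside.
- loop_tool: Trimming loop tool lying on the bench to the right of the shelf, 165 mm long along its x, 24 mm wide, 16 mm thick. Origin: on the bench under it, 90 mm from the handle's end.
Mind the look-alikes: they are no part of the job. What is shaped like the jar but turquoise or yellow is not meant.

How it is judged:
On the way, in this order (a step that is already met when the one before it is completed fails the run):
1. a finger pushes the flap open (over 0.2 rad) while the pot's centre is still at least 20 mm before the shelf's edge (value of joint gate above 0.2 rad and contact force between the fingers and gate above 0.2 N and x of pot in the frame of stand below -0.02 m and z of pot in the frame of stand above 0.09 m), for 0.05 s.
2. the pot's centre reaches the shelf's edge inside the gateway while a finger keeps the flap open (over 0.35 rad) (value of joint gate above 0.35 rad and contact force between the fingers and gate above 0.2 N and x of pot in the frame of stand between -0.003 and 0.04 m and y of pot in the frame of stand between -0.073 and 0.065 m), for 0.05 s.
At the end, for the whole second after the job is handed in: The pot is in the tub, its origin below 70 mm; the flap is shut (under 0.06 rad); vase, jar and loop tool are within 20 mm of where they were, not tipped; the robot touches nothing (x of pot in the frame of stand between 0 and 0.184 m and y of pot in the frame of stand between -0.092 and 0.192 m and z of pot in the frame of stand below 0.07 m and value of joint gate below 0.06 rad and distance of each of vase, jar, loop_tool from where it was at the start of the episode below 0.02 m and angle between each of vase, jar, loop_tool's own z axis and vertical below 0.2 rad).
It fails at once if the pot, still at shelf height, presses on the flap with over 0.5 N (contact force between pot and gate above 0.5 N and z of pot in the frame of stand above 0.095 m).
It fails at once if the pot is lifted over 15 mm off the shelf (z of pot in the frame of stand above 0.115 m).
It fails at once if the pot is carried: 45 mm past the edge and still at shelf height (x of pot in the frame of stand above 0.045 m and z of pot in the frame of stand above 0.098 m).
It fails at once if vase, jar or loop tool is moved over 20 mm (distance of any of vase, jar, loop_tool from where it was at the start of the episode above 0.02 m).
It also fails if it takes over 32 s, if anything falls off the work surface, if the arm or the gripper's body presses on something with over 40 N, if the wrist force passes 120 N, or if a joint passes its speed limit or range.

## Working session

There is one attempt and no reset: what is moved stays moved. The work goes in short steps, Python scripts to look and compute and a shell command to move; the robot and the scene stay as the last step left them, time stands still between calls to the robot, and variables do not carry over. Pictures are saved under pics/ and viewed, and the job is handed in when it is done.

```bash
ls; mkdir -p pics; python3 - <<'E'
from cell import sensors, optics, ctrl
import cv2
s=sensors.sense()
for k,v in s.items(): print(k,v)
for n in ("scene","top"):
    d=optics.read_camera(n); cv2.imwrite(f"pics/{n}0.png",d["image"])
    print(n,d["camera_matrix"],d["position"],d["attitude"])
E
```

```text
pics
time_s 0.0
q [ 1.51955192e+00  2.55754387e-01  1.06981435e-01 -5.01907531e-04
 -1.42388947e+00 -2.84587390e-01]
joint_velocities [ 0.00091295  0.00081053  0.00083392 -0.00101001  0.00127904 -0.00086001]
tau [-3.76525077e-04 -3.86633635e+01  2.37938923e+01  5.36509529e+00
 -6.06780028e-03 -1.66932767e-05]
position [0.18103272 0.51881791 0.23037861]
eef_rot [ 9.85928581e-01 -1.67164291e-01 -1.37915562e-04  9.55598152e-04]
force [-0.54511517  1.20755953 -0.42570514]
moment [ 0.02394372 -0.0547346   0.00899106]
gripper_width 0.08531348397718984
scene [[405.60356494   0.         321.03886721]
 [  0.         405.60356494 200.2638428 ]
 [  0.           0.           1.        ]] [1.19435778 0.07576656 0.7190436 ] [ 0.63548713  0.67353302 -0.28116394 -0.25190517]
top [[446.36348261   0.         316.70713584]
 [  0.         446.36348261 200.35057947]
 [  0.           0.           1.        ]] [0.44612004 0.02322738 1.06153279] [-0.70302492  0.70818322 -0.0538621   0.03648793]
```

View pics/scene0.png

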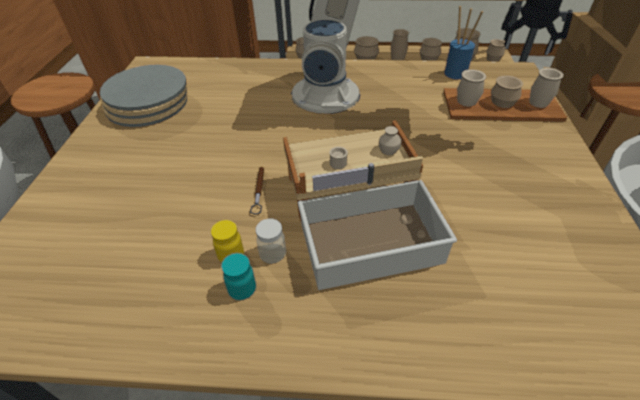

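View pics/top0.png

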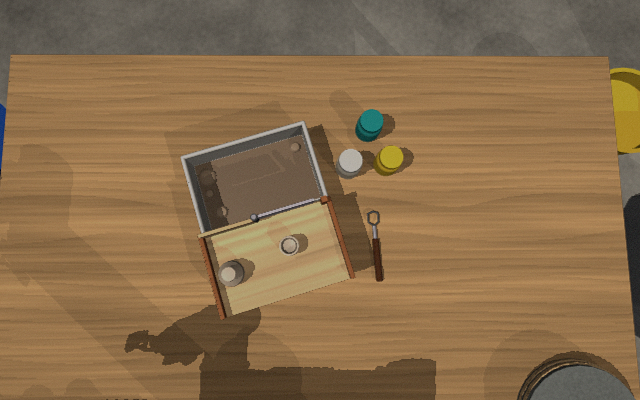

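```bash
cat > h.py <<'E'
import numpy as np, cv2
from scipy.spatial.transform import Rotation as R
def ray(d,uv):
    K=d["camera_matrix"]; r=R.from_quat(d["attitude"]).as_matrix()
    v=np.linalg.solve(K,np.array([uv[0],uv[1],1.])); return np.array(d["position"]),r@v
def onz(d,uv,z):
    p,v=ray(d,uv); return p+v*(z-p[2])/v[2]
def proj(d,P):
    r=R.from_quat(d["attitude"]).as_matrix(); c=r.T@(np.array(P)-d["position"]); q=d["camera_matrix"]@c; return q[:2]/q[2]
E
python3 - <<'E'
import cv2
a=cv2.imread("pics/top0.png")[110:330,170:400]
cv2.imwrite("pics/t0c.png",cv2.resize(a[:, :200],None,fx=3,fy=2.7,interpolation=cv2.INTER_CUBIC))
b=cv2.imread("pics/scene0.png")[110:290,220:460]
cv2.imwrite("pics/s0c.png",cv2.resize(b,None,fx=3.3,fy=3.3,interpolation=cv2.INTER_CUBIC))
E
```

```text
(no output)
```

View pics/t0c.png

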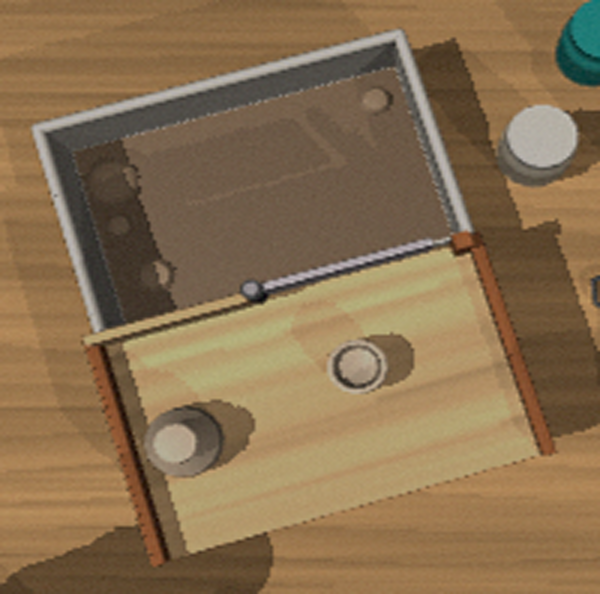

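View pics/s0c.png

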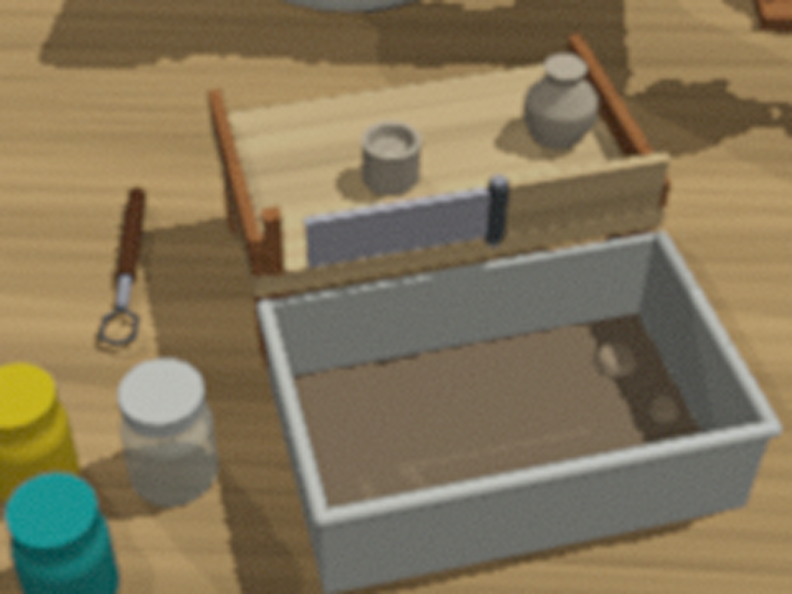

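```bash
cat > fit.py <<'E'
from h import *
from cell import optics
from scipy.optimize import least_squares
d=optics.read_camera("top"); s=optics.read_camera("scene")
t=lambda u,v:(170+(u+.5)/3-.5,110+(v+.5)/2.7-.5)
sc=lambda u,v:(220+(u+.5)/3.3-.5,110+(v+.5)/3.3-.5)
obs=[("hinge",onz(d,t(252,290),.148),(0,.070)),
("tubFL",onz(d,t(50,133),.08),(.177,.185)),("tubFR",onz(d,t(396,40),.08),(.177,-.085)),
("shelfNR",onz(d,t(540,455),.1),(-.18,-.095)),("shelfNL",onz(d,t(187,553),.1),(-.18,.178)),
("S hinge",onz(s,sc(498,182),.148),(0,.070)),
]
P=np.array([o[1][:2] for o in obs]);Q=np.array([o[2] for o in obs])
def T(p,q): c,s_=np.cos(p[2]),np.sin(p[2]); return q@np.array([[c,s_],[-s_,c]])+p[:2]
for o in obs: print(o[0],o[1].round(4))
r=least_squares(lambda p:(T(p,Q)-P).ravel(),[.5,.1,.1],loss='soft_l1',f_scale=.003)
print(r.x,((T(r.x,Q)-P)*1000).round(1))
def inv(p,w): c,s_=np.cos(p[2]),np.sin(p[2]); return (np.array(w)[:2]-p[:2])@np.array([[c,-s_],[s_,c]])
for n,w in [("pot top",onz(d,t(358,366),.136)),("pot scene rim",onz(s,sc(392,137),.136)),("vase",onz(d,t(175,442),.16)),("vaseS",onz(s,sc(566,67),.16)),("postR",onz(d,t(466,242),.15)),("fenceL",onz(d,t(88,340),.145)),("flap end",onz(d,t(450,238),.145)),
 ("Sflap right bottom",onz(s,sc(308,263),.104)),("Sflap right top",onz(s,sc(306,215),.145)),("jar",onz(d,t(541,137),.085)),
 ("railR near",onz(d,t(547,450),.124)),("railL near",onz(d,t(162,560),.124)),("loop",onz(d,(375,233),.01))]: print(n,w.round(4),(inv(r.x,w)*1000).round(1))
E
python3 fit.py
```

```text
hinge [0.5297 0.1296 0.148 ]
tubFL [0.667  0.2883 0.08  ]
tubFR [0.7457 0.031  0.08  ]
shelfNR [ 0.4022 -0.0697  0.1   ]
shelfNL [0.3297 0.1786 0.1   ]
S hinge [0.5267 0.1282 0.148 ]
[0.54956231 0.06195961 0.28541004] [[  0.2  -0.5]
 [  0.4   1. ]
 [ -2.4  -0.8]
 [  1.4 -10.2]
 [ -3.    3.5]
 [  3.2   0.9]]
pot top [0.4721 0.0579 0.136 ] [-75.5  17.9]
pot scene rim [0.4683 0.0574 0.136 ] [-79.3  18.5]
vase [0.4168 0.178  0.16  ] [-94.8 148.7]
vaseS [0.4153 0.1769 0.16  ] [-96.4 148.1]
postR [ 0.5653 -0.0169  0.15  ] [ -7.1 -80.1]
fenceL [0.4929 0.2406 0.145 ] [ -4.1 187.4]
flap end [ 0.5691 -0.006   0.145 ] [ -0.4 -70.8]
Sflap right bottom [0.5627 0.0057 0.104 ] [ -3.2 -57.7]
Sflap right top [0.5609 0.0056 0.145 ] [ -5.  -57.3]
jar [ 0.6612 -0.0766  0.085 ] [  68.1 -164.4]
railR near [ 0.407  -0.0723  0.124 ] [-174.6  -88.7]
railL near [0.3277 0.1915 0.124 ] [-176.5  186.8]
loop [ 0.5027 -0.1403  0.01  ] [-101.9 -180.9]
```

```bash
sed -i 's/(-.18,-.095)/(-.18,-.085)/; s/("shelfNL".*$//' fit.py; sed -n 9,14p fit.py; cat > plan.py <<'E'
import sys
from h import *
from cell import sensors
def plan(p,xy,z):
    s=sensors.sense(); Rm=R.from_quat(s["eef_rot"]).as_matrix(); P=np.array(s["position"])
    c,sn=np.cos(p[2]),np.sin(p[2]); t=np.array([p[0]+c*xy[0]-sn*xy[1],p[1]+sn*xy[0]+c*xy[1],z])
    ty=Rm[:,1]; want=p[2]-np.pi; a=np.arctan2(ty[1],ty[0]); dy=(want-a+np.pi)%(2*np.pi)-np.pi
    rel=P[:2]-p[:2]; rs=np.array([c*rel[0]+sn*rel[1],-sn*rel[0]+c*rel[1]])
    print("t",s["time_s"],"TCP stand",(rs*1000).round(1),P[2].round(4),"target",t.round(4),"shift",(Rm.T@(t-P)).round(4),"turn units",round(-np.degrees(dy)/10,3),"F",np.round(s["force"],2),"w",s["gripper_width"])
E
cat >> fit.py <<'E'
from plan import plan
plan(r.x,(-.072,.018),.2)
E
python3 fit.py
```

```text
("shelfNR",onz(d,t(540,455),.1),(-.18,-.085)),
("S hinge",onz(s,sc(498,182),.148),(0,.070)),
]
P=np.array([o[1][:2] for o in obs]);Q=np.array([o[2] for o in obs])
def T(p,q): c,s_=np.cos(p[2]),np.sin(p[2]); return q@np.array([[c,s_],[-s_,c]])+p[:2]
for o in obs: print(o[0],o[1].round(4))
hinge [0.5297 0.1296 0.148 ]
tubFL [0.667  0.2883 0.08  ]
tubFR [0.7457 0.031  0.08  ]
shelfNR [ 0.4022 -0.0697  0.1   ]
S hinge [0.5267 0.1282 0.148 ]
[0.54985915 0.06186556 0.28895714] [[ 0.2 -0.6]
 [-0.1  1.3]
 [-1.9 -0.2]
 [-0.7 -1.2]
 [ 3.3  0.8]]
pot top [0.4721 0.0579 0.136 ] [-75.7  18.3]
pot scene rim [0.4683 0.0574 0.136 ] [-79.5  18.9]
vase [0.4168 0.178  0.16  ] [-94.5 149.2]
vaseS [0.4153 0.1769 0.16  ] [-96.2 148.6]
postR [ 0.5653 -0.0169  0.15  ] [ -7.6 -79.9]
fenceL [0.4929 0.2406 0.145 ] [ -3.7 187.6]
flap end [ 0.5691 -0.006   0.145 ] [ -0.9 -70.6]
Sflap right bottom [0.5627 0.0057 0.104 ] [ -3.7 -57.5]
Sflap right top [0.5609 0.0056 0.145 ] [ -5.5 -57.1]
jar [ 0.6612 -0.0766  0.085 ] [  67.2 -164.5]
railR near [ 0.407  -0.0723  0.124 ] [-175.1  -87.9]
railL near [0.3277 0.1915 0.124 ] [-176.   187.6]
loop [ 0.5027 -0.1403  0.01  ] [-102.8 -180.3]
t 0.3 TCP stand [-223.1  543.4] 0.231 target [0.4757 0.0586 0.2   ] shift [0.4299 0.3377 0.0312] turn units 5.42 F [ 0.21 -0.27 -1.11] w 0.08537858389466492
```

```bash
python3 -m crank '{"linear": [[0.02,0.016,0],[0.06,0.047,0],[0.1,0.079,0],[0.145,0.114,0],[0.19,0.149,0],[0.235,0.184,0],[0.28,0.22,0],[0.325,0.255,0],[0.37,0.29,0],[0.41,0.322,0],[0.43,0.338,0],[0.43,0.338,0]], "turn": [0.3,0.8,1.4,2.0,2.6,3.2,3.8,4.3,4.8,5.2,5.42,5.42]}' 1
python3 - <<'E'
from plan import *
from cell import optics
plan([.54985915,.06186556,.28895714],(-.072,.018),.096)
d=optics.read_camera("scene"); cv2.imwrite("pics/s1.png",cv2.resize(d["image"][60:300,180:500],None,fx=2.4,fy=2.4))
E
```

```text
time_s: 1.8
position: [0.4762, 0.0569, 0.2309]
eef_rot: [0.801, -0.599, -0.0, 0.001]
force: [0.1, 0.3, -0.2]
gripper_width: 0.0856
t 1.8 TCP stand [-72.   16.3] 0.2309 target [0.4757 0.0586 0.096 ] shift [-0.0018 -0.0002  0.1349] turn units -0.018 F [ 0.08  0.32 -0.15] w 0.08563611634328247
```

View pics/s1.png

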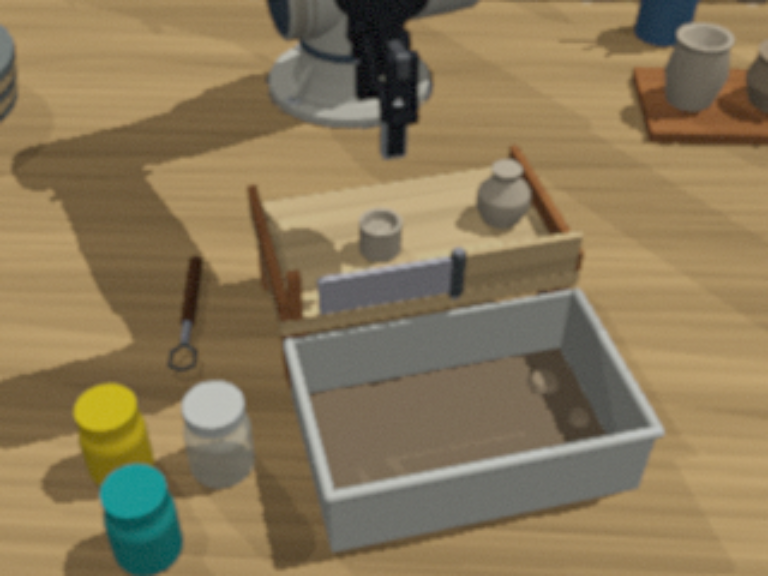

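The gripper is above the pot, with its fingers in line with the push. I'll go down part of the way and check where the fingers sit relative to the pot and flap.

```bash
python3 -m crank '{"linear": [[-0.002,0,0.03],[-0.002,0,0.06],[-0.002,0,0.085],[-0.002,0,0.09]], "turn": [0,0,0,0]}' 1
python3 - <<'E'
from plan import *
from cell import optics
plan([.54985915,.06186556,.28895714],(-.072,.018),.096)
d=optics.read_camera("scene"); e=optics.read_camera("top")
a=cv2.resize(d["image"][100:220,280:440],None,fx=4,fy=4)[:, :]; b=cv2.resize(e["image"][180:330,190:360],None,fx=3,fy=3)
cv2.imwrite("pics/s2.png",a); cv2.imwrite("pics/t2.png",b)
E
```

```text
time_s: 2.35
position: [0.4738, 0.0602, 0.1397]
eef_rot: [0.802, -0.598, -0.001, 0.002]
force: [0.3, -0.2, 1.0]
gripper_width: 0.0856
t 2.35 TCP stand [-73.4  20.1] 0.1397 target [0.4757 0.0586 0.096 ] shift [ 0.0021 -0.0016  0.0437] turn units 0.001 F [ 0.3  -0.16  0.97] w 0.08562501002540367
```

View pics/s2.png

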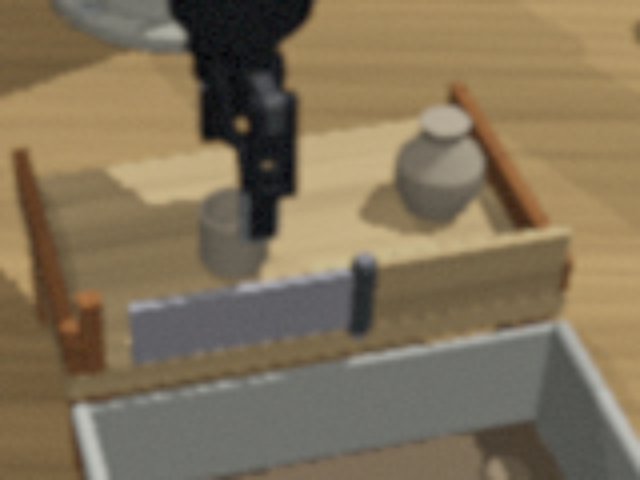

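View pics/t2.png

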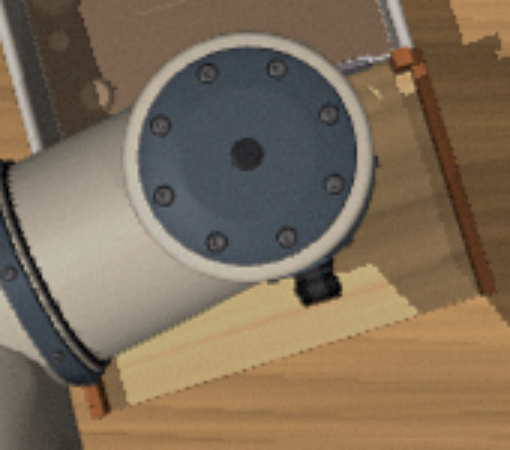

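```bash
python3 - <<'E'
from h import *
from cell import optics
d=optics.read_camera("scene"); p=[.54985915,.06186556,.28895714]
c,s=np.cos(p[2]),np.sin(p[2])
f=lambda x,y,z: proj(d,[p[0]+c*x-s*y,p[1]+s*x+c*y,z])
for n,q in [("A tip outer L",(-.0165,.031,.153)),("A tip outer R",(-.0165,.009,.153)),("A inner mid",(-.031,.02,.153)),("flap top at y20",(-.003,.02,.145))]:
    u=f(*q); print(n,u.round(1),"crop",((u-[280,100])*4).round(0))
for uv in [(247,236),(260,238),(274,237)]: 
    w=onz(d,(280+uv[0]/4,100+uv[1]/4),.153)[:2]-p[:2]; print(uv,(1000*np.array([c*w[0]+s*w[1],-s*w[0]+c*w[1]])).round(1))
E
```

```text
A tip outer L [351.4 162. ] crop [285. 248.]
A tip outer R [341.4 163.6] crop [246. 255.]
A inner mid [344.6 158.6] crop [259. 234.]
flap top at y20 [348.  169.7] crop [272. 279.]
(247, 236) [-31.2  13.6]
(260, 238) [-27.9  20. ]
(274, 237) [-26.9  27.5]
```

```bash
python3 -m crank '{"linear": [[0.001,0,0.015],[0.001,0,0.03],[0.001,0,0.041],[0.001,0,0.043]], "turn": [0,0,0,0]}' 1
python3 - <<'E'
from plan import *
from cell import optics
plan([.54985915,.06186556,.28895714],(.03,.018),.096)
d=optics.read_camera("scene")
cv2.imwrite("pics/s3.png",cv2.resize(d["image"][100:220,280:440],None,fx=4,fy=4))
E
```

```text
time_s: 3.0
position: [0.4754, 0.0591, 0.0982]
eef_rot: [0.801, -0.598, 0.0, 0.001]
force: [0.8, 0.2, 0.3]
gripper_width: 0.0855
t 3.0 TCP stand [-72.1  18.6] 0.0982 target [0.5735 0.0877 0.096 ] shift [ 0.0005 -0.1021  0.0021] turn units -0.002 F [0.84 0.19 0.35] w 0.08552901361066376
```

View pics/s3.png

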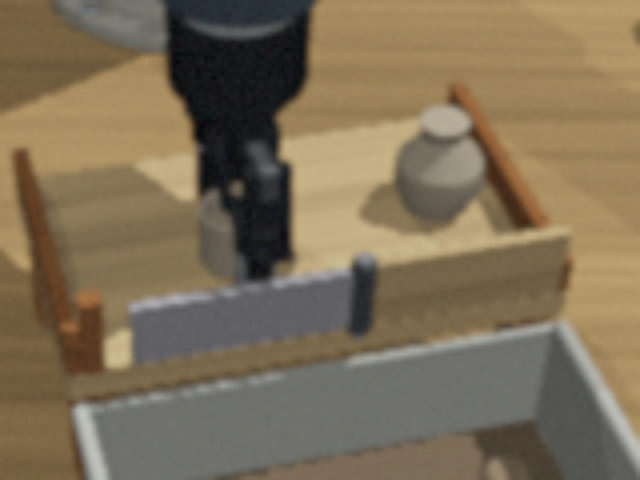

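Finger A now hangs between the pot and the flap, and the pot hasn't moved. I'll push forward in stages.

```bash
python3 -m crank '{"linear": [[0,-0.006,0.001],[0,-0.012,0.001],[0,-0.018,0.001],[0,-0.024,0.001],[0,-0.03,0.001],[0,-0.036,0.001],[0,-0.042,0.001],[0,-0.045,0.001]], "turn": [0,0,0,0,0,0,0,0]}' 1
python3 - <<'E'
from plan import *
from cell import optics
plan([.54985915,.06186556,.28895714],(.03,.018),.096)
d=optics.read_camera("scene")
cv2.imwrite("pics/s4.png",cv2.resize(d["image"][100:220,280:440],None,fx=4,fy=4))
E
```

```text
time_s: 4.05
position: [0.5179, 0.0716, 0.0967]
eef_rot: [0.801, -0.598, -0.001, 0.002]
force: [-4.8, -1.9, 0.5]
gripper_width: 0.0852
t 4.05 TCP stand [-27.8  18.5] 0.0967 target [0.5735 0.0877 0.096 ] shift [ 0.0004 -0.0578  0.0005] turn units -0.003 F [-4.8  -1.94  0.53] w 0.08515004519192927
```

View pics/s4.png

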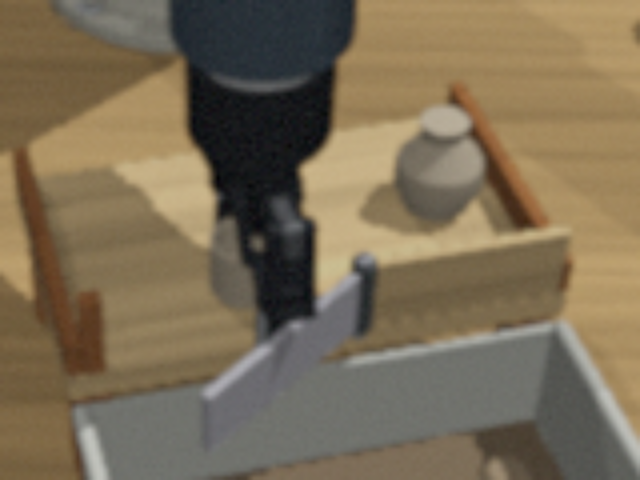

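```bash
python3 -m crank '{"linear": [[0,-0.006,0],[0,-0.012,0],[0,-0.018,0],[0,-0.024,0],[0,-0.03,0],[0,-0.034,0]], "turn": [0,0,0,0,0,0]}' 1
python3 - <<'E'
from plan import *
from cell import optics
plan([.54985915,.06186556,.28895714],(.03,.018),.096)
d=optics.read_camera("scene")
cv2.imwrite("pics/s5.png",cv2.resize(d["image"][100:220,280:440],None,fx=4,fy=4))
E
```

```text
time_s: 4.85
position: [0.5514, 0.0815, 0.0965]
eef_rot: [0.801, -0.598, -0.0, 0.001]
force: [-2.6, -1.6, 0.3]
gripper_width: 0.0854
t 4.85 TCP stand [ 7.1 18.4] 0.0965 target [0.5735 0.0877 0.096 ] shift [ 0.0004 -0.0229  0.0005] turn units -0.003 F [-2.57 -1.6   0.28] w 0.08543960766229862
```

View pics/s5.png

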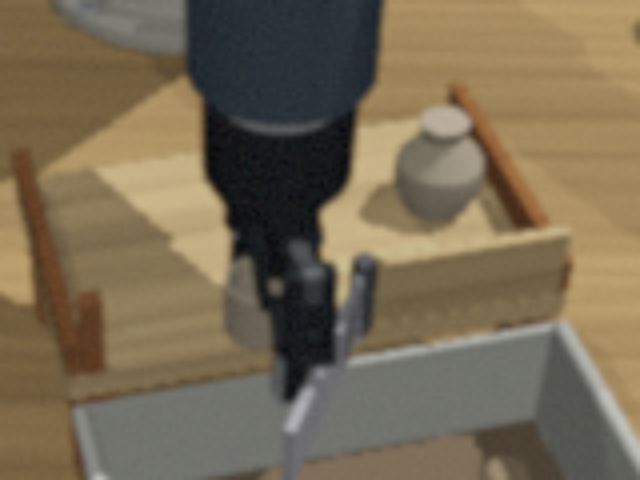

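```bash
python3 -m crank '{"linear": [[0,-0.004,0],[0,-0.008,0],[0,-0.012,0],[0,-0.015,0],[0,-0.018,0],[0,-0.02,0],[0,-0.02,0]], "turn": [0,0,0,0,0,0,0]}' 1
python3 - <<'E'
from plan import *
from cell import optics
plan([.54985915,.06186556,.28895714],(.03,.018),.096)
d=optics.read_camera("scene")
cv2.imwrite("pics/s6.png",cv2.resize(d["image"][100:250,280:440],None,fx=4,fy=4))
E
```

```text
time_s: 5.78
position: [0.5715, 0.0875, 0.0965]
eef_rot: [0.801, -0.598, 0.0, 0.001]
force: [-0.7, -2.4, -0.4]
gripper_width: 0.0853
t 5.775 TCP stand [28.  18.4] 0.0965 target [0.5735 0.0877 0.096 ] shift [ 0.0004 -0.002   0.0005] turn units -0.002 F [-0.67 -2.42 -0.4 ] w 0.08530141110120609
```

View pics/s6.png

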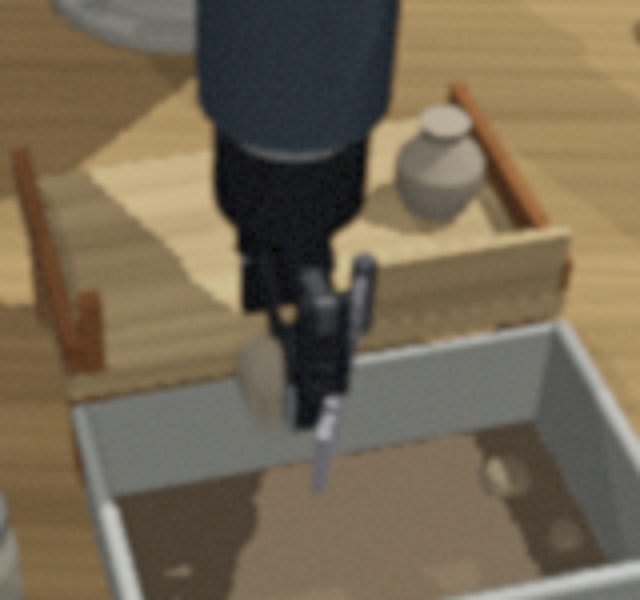

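The pot is tipping over the edge beside finger A at about (265,380) in the crop. I'll hold for a moment and look again.

```bash
python3 -m crank '{"linear": [[0,0,0],[0,0,0]], "turn": [0,0]}' 1
python3 - <<'E'
from plan import *
from cell import optics
plan([.54985915,.06186556,.28895714],(.03,.018),.096)
d=optics.read_camera("scene")
cv2.imwrite("pics/s7.png",cv2.resize(d["image"][100:250,280:440],None,fx=4,fy=4))
E
```

```text
time_s: 6.08
position: [0.5715, 0.0875, 0.0965]
eef_rot: [0.801, -0.598, 0.0, 0.001]
force: [-1.7, -1.2, -0.6]
gripper_width: 0.0852
t 6.075 TCP stand [28.  18.4] 0.0965 target [0.5735 0.0877 0.096 ] shift [ 0.0004 -0.002   0.0005] turn units -0.002 F [-1.66 -1.23 -0.62] w 0.08519423139824688
```

View pics/s7.png

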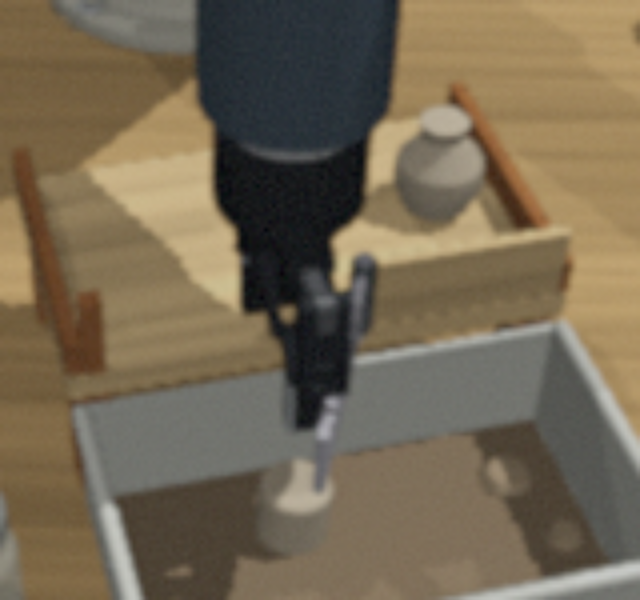

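The pot is in the tub, around (295,505) in the crop. Now I'll draw back so the flap closes behind the finger, then lift.

```bash
python3 -m crank '{"linear": [[0,0.008,0],[0,0.018,0],[0,0.028,0],[0,0.038,0],[0,0.048,0],[0,0.058,0],[0,0.068,0],[0,0.078,0],[0,0.088,0],[0,0.098,0],[0,0.108,0],[0,0.112,0]], "turn": [0,0,0,0,0,0,0,0,0,0,0,0]}' 1
python3 -m crank '{"linear": [[0,0,-0.02],[0,0,-0.06],[0,0,-0.1],[0,0,-0.14],[0,0,-0.15]], "turn": [0,0,0,0,0]}' 1
python3 - <<'E'
from plan import *
from cell import optics
plan([.54985915,.06186556,.28895714],(-.3,.018),.25)
d=optics.read_camera("scene")
cv2.imwrite("pics/s8.png",cv2.resize(d["image"][80:300,180:480],None,fx=2.6,fy=2.6))
E
```

```text
time_s: 7.62
position: [0.4637, 0.0556, 0.0969]
eef_rot: [0.801, -0.598, 0.0, 0.0]
force: [0.0, 0.1, -0.6]
gripper_width: 0.0856
time_s: 8.25
position: [0.465, 0.0561, 0.2497]
eef_rot: [0.802, -0.598, 0.002, -0.002]
force: [0.3, -0.2, -1.1]
gripper_width: 0.0854
t 8.25 TCP stand [-82.9  18.7] 0.2497 target [ 0.2572 -0.0064  0.25  ] shift [ 0.0007  0.2171 -0.0014] turn units -0.0 F [ 0.34 -0.16 -1.11] w 0.08536707521687838
```

View pics/s8.png

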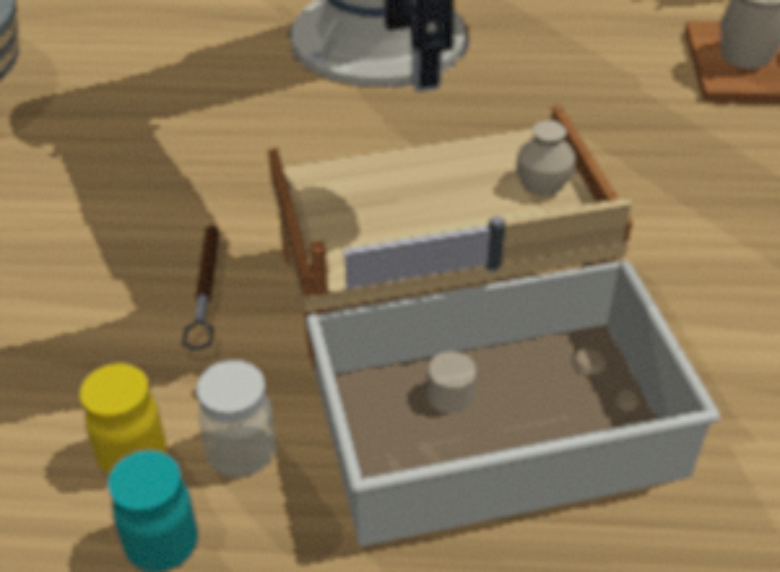

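The pot lies in the tub at about (450,382), and the flap is back across the gateway from (345,265) to (490,240). I'll compare this with the first picture, then hand in.

```bash
python3 - <<'E'
import cv2,numpy as np
from cell import optics,sensors
a=cv2.imread("pics/scene0.png"); b=optics.read_camera("scene")["image"]
g=lambda i:cv2.cvtColor(i,cv2.COLOR_BGR2GRAY)
for n,(x,y,w,h) in dict(flap=(308,162,68,32),vase=(376,124,28,34),jar=(253,216,36,50),loop=(246,164,24,54)).items():
    big=g(b)[y-10:y+h+10,x-10:x+w+10]; m=cv2.matchTemplate(big,g(a)[y:y+h,x:x+w],cv2.TM_CCOEFF_NORMED); _,v,_,l=cv2.minMaxLoc(m)
    print(n,round(v,3),"pixel shift",l[0]-10,l[1]-10)
s=sensors.sense(); print(s["time_s"],np.abs(s["joint_velocities"]).max())
E
```

```text
flap 0.78 pixel shift 0 0
vase 0.885 pixel shift 0 0
jar 0.959 pixel shift 0 0
loop 0.766 pixel shift 0 0
8.35 0.05392157895208146
```

```bash
python3 -m crank '{"linear": [[0,0,0],[0,0,0],[0,0,0]], "turn": [0,0,0]}' 1; python3 -c "
from cell import ctrl; print(ctrl.finish_job())"
```

```text
time_s: 8.72
position: [0.464, 0.0559, 0.247]
eef_rot: [0.801, -0.598, 0.0, 0.0]
force: [-0.7, 1.4, -0.9]
gripper_width: 0.0854
the job is handed in; nothing more can be done
None
```

The pot is in the tub, the flap is shut behind it, and I handed the job in at 8.7 s of the 32 s allowed. No verdict was reported.

**What I did:** I lowered the open gripper with the pot between its two fingers and moved it straight towards the tub. The front finger pushed the flap open and kept it open while the rear finger slid the pot along the shelf and over the edge. I then drew back so the flap closed behind the finger, and lifted clear.

**Last checks:**
- **Pot:** the final picture shows it lying inside the tub.
- **Flap:** it is back across the gateway, at its starting position in the image.
- **Vase, jar and loop tool:** none had moved (0 px shift). The match was weaker for the flap (0.78) and loop tool (0.77), which I put down to the arm's shadow.
- **Contact:** the robot is clear of everything, with the TCP at 0.247 m and only about 1–2 N of noise on the force reading.

**Limits of the checks:** the scene and top cameras disagreed by about 4 mm on where the pot and the hinge were. I left enough clearance to allow for that. The flap angle was judged by eye, at about 1.1 rad shortly before the pot went over. I could not measure the contact between pot and flap, but the pictures showed a clear gap.

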